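Gauge a fixture gap with the tapered feeler

ROBOT

A 6-joint arm with a two-finger parallel gripper is mounted at the origin on the work surface. World frame = base frame: x ahead of the robot, y to its left, z up, the work surface at z = 0. Lengths are in mm, angles in degrees, forces in N, time in s.
With the tool pointing down it reaches from about 300 to 850 mm from the base axis. Payload 4.2 kg.
Tool frame: the origin (TCP) lies at the very end of the fingers, on their centre line; the grasp point (between the pads) lies 19 mm behind it; z points along the fingers, y is the direction in which the jaws open and shut (so a half turn about z gives the same grasp; the last joint's range is limited). The gripper opens to 91 mm and grips with 3 to 60 N. Pads are 32 mm wide; open, the fingers measure 118 mm over their backs; the gripper's body (76 mm by 178 mm) begins 60 mm behind the grasp point.
Start: joints at [64.572, 18.312, 89.639, -0, 72.044, -1.146], TCP at [236.46, 524.147, 213.976] pointing down, gripper open.
Joint ranges: [-177.97, 177.97], [-48.28, 115.42], [12.27, 149.76], [-77.06, 257.06], [2.81, 150.46], [-146.56, 146.56]. Speed limits (degrees/s): [147.25, 147.25, 180, 180, 180, 180].

INTERFACE

Orientations are given as [roll, pitch, yaw] about the fixed x, y, z axes, in that order (R = Rz(yaw) Ry(pitch) Rx(roll)).
In Python, from workcell import monitor, eyes, job gives the robot as it stands.
- The arm moves only by the tool move_arm, never from a script. Its argument "increments" is a list that holds one entry, the list of rows, each a list of 7 numbers: the opening, from 0 (shut) to 1 (fully open), then the shift along the tool's x, y, z in cm, then the turn, a rotation vector about the tool's x, y, z in rad. In form: [[[jaw, x, y, z, ax, ay, az], ...]]. A call has 1 to 12 rows; each row shifts and turns the pose as measured when the row begins, along the tool's axes as they then stand; what a row does not reach is not made up. A row lasts 1/8 s, in which the tool goes at most 62.5 mm and 10.7 degrees, less where a joint would pass 70% of its speed; a pose out of reach is approached as far as the arm can. A call is refused whole if a number of a shift passes 6.25 or a number of a turn 0.188, either way. A call with a gripper value outside its range is refused whole. The fingers move at their own pace and stop on an object; "force" is the grip in N (left out, the last holds). Time passes only in rows, so rows that do not move let the fingers close. It gives the time, the measured TCP pose, the force and the opening at its end, in the units of the state.
- monitor.state(): the state, without advancing time (a new reading comes with each control period).
- eyes.grab_frame(name): name is "side" or "top"; returns a dict with "color" (400x640x3 uint8, red, green, blue), "z_map" (400x640 float32, mm along the optical axis (not along the pixel's ray), 0 where there is no reading), "camera_matrix" (3x3 intrinsics, pixels), "rvec" (rotation vector, rad) and "tvec" (3), from world to camera coordinates, as OpenCV has them. Camera axes: x right, y down, z forward; pixel columns grow to the right and rows downward; lengths in mm; the calibration is good to about 2 mm. A picture is of the moment at which its call begins.
- job.job_done(): hands the job in, once; it reports no verdict.
The state is a dict: "time_s": time; "qpos": joint angles; "qvel": joint speeds; "effort": joint torques, N m; "ee_pos": TCP position; "ee_rot": TCP orientation; "force": force on the tool from outside, world axes, zero at the start; "torque": the same for the moment, N m; "gripper_width": finger opening in mm.
Only numpy, scipy, OpenCV 4.12 (cv2) and the standard library are available. Lean on these libraries where they do the work, as an engineer would, in place of code of your own. Each camera call takes 0.05 s, during which the arm holds its last target. There are 200 camera calls.

TASK

Lift the top parts tray off the pile by its grip board and set it flat on the middle of the rubber mat, then take the tapered feeler gauge out of the lower tray and slide its blade straight and level into the gap between the two upright plates of the setting fixture, at about mid-height of the plates, until it drags snugly - a firm but gentle push, never forced. Finish while still holding the feeler in the gripper at that depth (do not let go or back off), and leave the other things on the bench where they are.

Things in the scene. Friction and masses are not known exactly. Their poses are not given: they have to be found in the camera images.
- tray_grip (a point): Upper tray of the pile, open, wood, 190 x 150 mm (x, y), rim 32 mm high, 0.25-0.45 kg. This point: on its centre line in the upright grip board, 46 mm above the tray's underside. Board 12 mm thick (y), 100 mm long (x); top edge 20 mm above the point, free down to 35 mm below it. A 6 mm plinth under the tray nests in the lower tray's mouth with 3 mm play.
- lower_tray: Lower tray of the pile, loose, open, wood, 190 x 150 x 38 mm outside, walls and floor 5 mm, 1 kg. Origin: centre of its underside, on the bench. The feeler lies inside it, under the upper tray.
- mat: Thin black rubber mat fixed on the bench, 230 x 190 mm, 3 mm thick. Origin: centre of its underside. The upper tray is to be set on it.
- feeler_grip (a point): Tapered feeler, 0.08-0.16 kg: centre of its black handle, 70 mm long (own x), 16 wide (y), 22 tall (z), lying on the lower tray's floor. The blade, on edge, juts 80 mm from the handle's end along own +x: 16 mm tall, centred on this height, 3.0 mm thick at the tip growing evenly to 10.2 mm at the handle (0.09 mm per mm).
- feeler_tip (a point): Middle of the end of the feeler's blade, 115 mm from the handle's centre along the feeler's own x.
- gap_mouth (a point): Middle of the mouth of the upright gap between the fixture's two steel plates, 43 mm above the bench. Own +x points into the gap (the way the blade goes in), z up. Plates 38 mm tall (19 above and below the point), 50 mm deep (x). Gap 5 to 7.5 mm, different each time; open at the top and far end, floored 19 mm below. Its middle is within 0.7 mm of the point.
- fixture: Setting fixture, fixed to the bench, 130 mm wide (y), 62 mm deep (x), at most 62 mm tall. Origin: on the bench below the mouth; x as for the gap. Lips flared at 45 degrees stand 10 mm out of the mouth and widen it 10 mm each side. Both plates float sideways together up to 6 mm either way on a soft spring (0.15 N/mm), so the gap centres itself on the blade.
- set_plate: The plate on the gap's +y side, locked on the floating carriage. Its inner face lies 2.5 mm along own +y from its origin, which is at the mouth, 43 mm below the plate's middle.
- sprung_plate: The plate on the gap's -y side, sprung towards the other (2 N, then 8 N/mm, up to 4 mm). Inner face 2.5 mm along own -y from its origin. Once the blade fills the gap it drives this plate back: the push needed jumps to a few newtons and then rises about 1 N for each further mm. 6 to 12 N of push is snug, beyond 20 N is forced.
- oil_bottle: Bystander, to be left alone: amber glass oil bottle, 40 mm across, 85 mm tall. Origin: centre of its underside.
- screw_jar: Bystander, to be left alone: small glass jar with a metal lid, 48 mm across, 50 mm tall. Origin: centre of its underside.
- loupe: Bystander, to be left alone: black eye loupe standing on the bench, 34 mm across, 28 mm tall. Origin: centre of its underside.
- screwdriver_grip (a point): Bystander, to be left alone: screwdriver lying down, 150 mm long along its own x; the point is in its handle.
- gear_blank: Bystander, to be left alone: brass gear blank, a 52 mm disc with a hub, 14 mm tall. Origin: centre of its underside.
- collet_ring: Bystander, to be left alone: plain steel ring, 42 mm across, 22 mm tall. Origin: centre of its underside.
- gauge_block: Bystander, to be left alone: steel block 35 x 24 x 30 mm. Origin: centre of its underside.
There are look-alikes about, which are no part of the job. What is shaped like the part that bears tray_grip but blue or green is not meant.

How it is judged (in metres and radians):
On the way, in this order (a step that is already met when the one before it is completed fails the run):
1. the upper tray stands flat on the mat, let go (horizontal distance between tray_grip and mat below 0.05 m and angle between tray_grip's own z axis and vertical below 0.06 rad and height (world z) of tray_grip below 0.054 m and contact force between the fingers and upper_tray below 0.05 N and linear speed of upper_tray below 0.02 m/s), for 0.2 s.
2. the feeler is held up clear of the lower tray (height (world z) of feeler_grip above 0.034 m and contact force between the fingers and feeler above 2 N and contact force between feeler and lower_tray below 0.05 N), for 0.2 s.
3. the blade's tip is between the plates (x of feeler_tip in the frame of gap_mouth above 0.012 m and angle between the x axis of feeler_tip and the x axis of gap_mouth, either way round below 0.15 rad and z of feeler_tip in the frame of gap_mouth between -0.0125 and 0.016 m and y of feeler_tip in the frame of gap_mouth between -0.008 and 0.008 m), for 0.1 s.
At the end, for the whole second after the job is handed in: Gripper holds the feeler still, blade 15-70 mm into the gap, within 10 mm of mid-height, in line within 7 degrees, 2.5-16 N on the sprung plate, pressing both plates, touching no tray; the upper tray flat on the mat, released, centre within 50 mm of the mat's (all of step 1 and contact force between the fingers and feeler above 2 N and contact force between feeler and set_plate above 2 N and contact force between feeler and sprung_plate between 2.5 and 16 N and x of feeler_tip in the frame of gap_mouth between 0.015 and 0.07 m and angle between the x axis of feeler_tip and the x axis of gap_mouth, either way round below 0.12 rad and angle between feeler_tip's own z axis and vertical below 0.15 rad and z of feeler_tip in the frame of gap_mouth between -0.0105 and 0.013 m and linear speed of feeler below 0.01 m/s and contact force between feeler and lower_tray below 0.05 N and contact force between feeler and upper_tray below 0.05 N); the arm keeps its last pose, push and grip.
It fails at once if the blade is forced into the gap (over 30 N on the sprung plate) (contact force between feeler and sprung_plate above 30 N).
It fails at once if a bystander is moved more than 40 mm (distance of any of oil_bottle, screw_jar, loupe, screwdriver_grip, gear_blank, collet_ring, gauge_block from where it was at the start of the episode above 0.04 m).
It also fails if it takes over 61 s, if anything falls off the work surface, if the arm or the gripper's body presses on something with over 40 N, if the wrist force passes 120 N, or if a joint passes its speed limit or range.

## Working session

There is one attempt and no reset: what is moved stays moved. The work goes in short steps, Python scripts to look and compute and a tool call to move; the robot and the scene stay as the last step left them, time stands still between calls to the robot, and variables do not carry over. Pictures are saved under pics/ and viewed, about 8 in all and at most 12, crops included, and the job is handed in when it is done.

Besides the shell and the picture viewer there is one more tool, called after "Emit:" in YAML: its name, and indented under it one key for each argument. move_arm: Moves the arm, as the interface text tells. Its arguments: {"type":"object","properties":{"increments":{"type":"array"},"force":{"type":"number"}},"required":["increments"]}

```bash
mkdir -p pics
cat > h.py <<'E'
import numpy as np,cv2
from workcell import monitor,eyes,job
def grab(n):
    f=eyes.grab_frame(n); np.savez('%s.npz'%n,**f); return f
def load(n): return dict(np.load('%s.npz'%n))
def cloud(f):
    z=f['z_map'].astype(float);K=np.array(f['camera_matrix']);h,w=z.shape
    u,v=np.meshgrid(np.arange(w),np.arange(h))
    P=np.stack([(u-K[0,2])/K[0,0]*z,(v-K[1,2])/K[1,1]*z,z],-1)
    R=cv2.Rodrigues(np.array(f['rvec'],float))[0]
    X=(P-np.array(f['tvec']).reshape(3))@R
    X[z==0]=np.nan
    return X
def save(f,name,crop=None,s=1):
    im=f['color'][:,:,::-1]
    if crop: x0,y0,x1,y1=crop; im=im[y0:y1,x0:x1]
    cv2.imwrite('pics/'+name,cv2.resize(im,None,fx=s,fy=s,interpolation=cv2.INTER_CUBIC))
E
python3 - <<'E'
from h import *
print(monitor.state())
for n in('top','side'):
    f=grab(n);save(f,n+'1.png',None,1.25);print(f['camera_matrix'],f['rvec'],f['tvec'])
E
```

```text
{'time_s': 0.0, 'qpos': array([ 6.45723061e+01,  1.83525459e+01,  8.97057005e+01,  7.02286177e-04,
        7.20439089e+01, -1.14590273e+00]), 'qvel': array([-0.06441375,  0.11174497, -0.07992359, -0.01085285, -0.01553744,
       -0.06459668]), 'effort': array([-1.67504422e-03, -4.12466955e+01, -2.31966430e+01,  7.25043425e-02,
        4.58180916e-02, -1.50675173e-04]), 'ee_pos': array([236.23527449, 523.68278347, 213.11599315]), 'ee_rot': array([-1.79897878e+02, -2.71050485e-03,  1.55717989e+02]), 'force': array([-0.52122874,  0.86623831,  0.04227746]), 'torque': array([-0.01999791, -0.01681015, -0.03195281]), 'gripper_width': 91.45193746649207}
[[365.25793715   0.         319.8450963 ]
 [  0.         365.25793715 202.27768936]
 [  0.           0.           1.        ]] [ 2.12950161 -2.07143662  0.24229827] [-34.61672238 511.26618583 928.66993387]
[[510.59173663   0.         319.06031097]
 [  0.         510.59173663 194.9551339 ]
 [  0.           0.           1.        ]] [ 2.25080866 -0.94906175  0.38555304] [-366.45345046  291.51022949 1204.54990222]
```

View pics/top1.png

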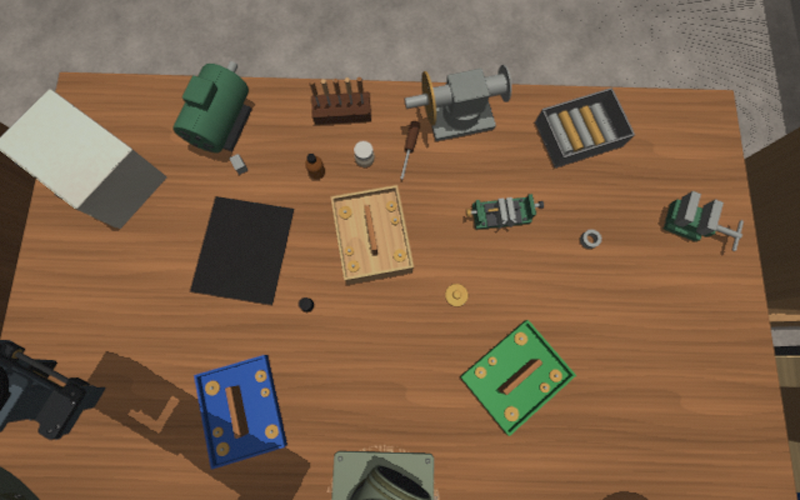

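View pics/side1.png

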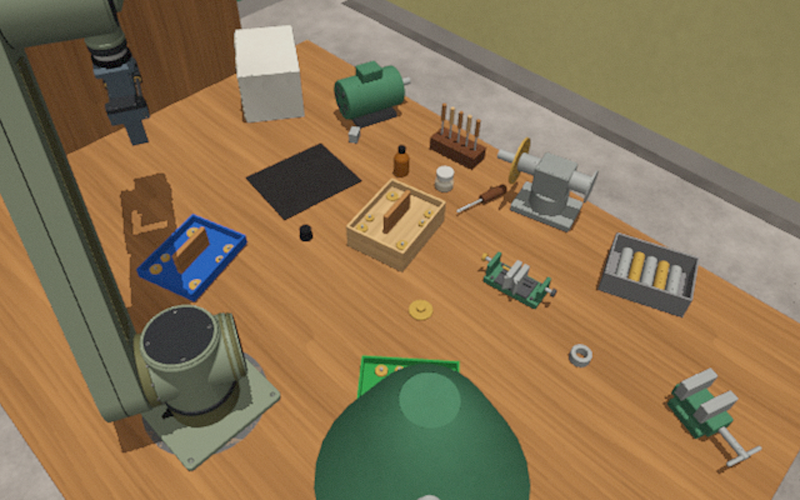

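The wooden tray pile is at about (372,234) in the top view. The trays at (240,410) and (517,375) are blue and green look-alikes, so they are ruled out. The fixture with two upright grey plates is at (507,212), and the mat at (243,250). The thing at (700,215) is a vise. Next I'll enlarge the pile and fixture.

Run:
```python
from h import *
f=load('top');save(f,'c1.png',(255,140,445,235),4.2)
s=load('side')
im=s['color'][:,:,::-1]
cv2.imwrite('pics/c2.png',cv2.resize(im[140:260,270:460],None,fx=4.2,fy=4.2,interpolation=cv2.INTER_CUBIC))
X=cloud(f)
# mat: dark pixels
hsv=cv2.cvtColor(f['color'],cv2.COLOR_RGB2HSV)
m=((f['color'].max(2)<50)).astype(np.uint8); m[:, :140]=0; m[:,250:]=0; m[:150]=0;m[250:]=0
n,l,st,c=cv2.connectedComponentsWithStats(m);k=1+st[1:,4].argmax()
p=X[l==k];print('mat',np.nanmean(p,0),cv2.minAreaRect(p[~np.isnan(p[:,0]),:2].astype(np.float32)))
# heights in pile area
sub=X[140:235,255:345]; q=sub.reshape(-1,3); q=q[~np.isnan(q[:,0])]
for a,b in((60,130),(98,130),(64,76)):
    r=q[(q[:,2]>a)&(q[:,2]<b)];print(a,b,len(r),r.mean(0),cv2.minAreaRect(r[:,:2].astype(np.float32)))
b=q[q[:,2]>25];print('all',cv2.minAreaRect(b[:,:2].astype(np.float32)),np.percentile(q[:,2],[1,50,90,99,100]))
# fixture
q=X[150:190,365:440].reshape(-1,3);q=q[q[:,2]>10]
print('fix',cv2.minAreaRect(q[:,:2].astype(np.float32)))
r=q[q[:,2]>54];print(r.mean(0),cv2.minAreaRect(r[:,:2].astype(np.float32)),np.percentile(q[:,2],[50,90,99]))
```

```text
mat [521.66913264 339.01432483   3.84926771] ((524.779541015625, 338.7657470703125), (188.77236938476562, 227.2919464111328), 82.13805389404297)
60 130 672 [556.18426893  45.06561127  73.16657906] ((557.5233154296875, 44.66985321044922), (191.07760620117188, 150.12442016601562), 12.341590881347656)
98 130 96 [557.31798396  44.51370083  99.48550398] ((558.1127319335938, 44.58903884887695), (97.4547119140625, 11.300468444824219), 13.187637329101562)
64 76 280 [547.41968999  49.36274241  65.61395788] ((557.244873046875, 44.52916717529297), (190.7368621826172, 149.58575439453125), 12.226338386535645)
all ((557.392822265625, 44.65043640136719), (191.3470458984375, 150.11953735351562), 12.323418617248535) [ -3.40430904   3.20478789  50.82317472  98.16690042 102.31018279]
fix ((619.8023681640625, -252.7457275390625), (72.13478088378906, 174.7429656982422), 8.10327434539795)
[ 617.63190924 -252.21174654   60.09880377] ((614.1959838867188, -242.68939208984375), (62.49785232543945, 148.23245239257812), 7.485386371612549) [34.89792857 61.25362482 64.70178566]
```

View pics/c1.png

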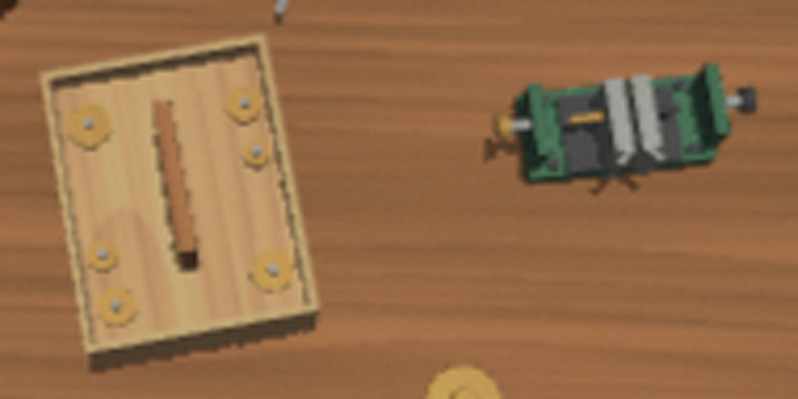

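View pics/c2.png

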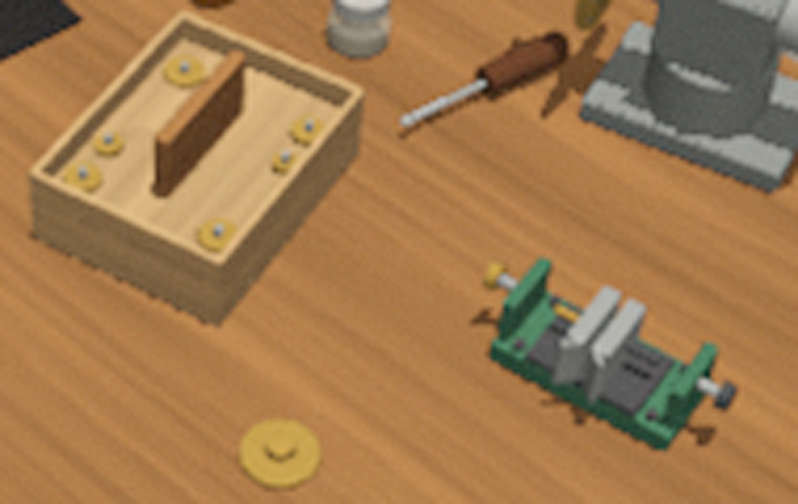

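The wooden board at (172,180) in the top crop is the natural-wood one, so that is the tray to lift. The fixture's flared lips at (640,157) face the robot, so the gap points away from it, with yaw at about +8°. I'll plan the moves with a helper.

```bash
cat > plan.py <<'E'
import sys,numpy as np
from scipy.spatial.transform import Rotation as Rt
from workcell import monitor
# usage: plan.py x y z yaw jaw [n]
def plan(x,y,z,yaw,jaw,n=None):
    s=monitor.state();p=np.array(s['ee_pos']);R=Rt.from_euler('xyz',s['ee_rot'],degrees=True)
    T=Rt.from_euler('xyz',[180,0,yaw],degrees=True);t=np.array([x,y,z])
    rv=(R.inv()*T).as_rotvec()
    n=n or int(max(np.ceil(np.linalg.norm(t-p)/58),np.ceil(np.linalg.norm(rv)/.18),1))
    d=(t-p)/n;rows=[]
    for i in range(n):
        Ri=R*Rt.from_rotvec(rv*i/n);rows.append([jaw]+[round(float(a),2) for a in Ri.inv().apply(d)/10]+[round(float(a),3) for a in rv/n])
    print('n',n,'at',p.round(1),np.round(s['ee_rot'],1),'F',np.round(s['force'],1),'w',round(s['gripper_width'],1),'t',s['time_s']);print(rows)
a=[float(v) for v in sys.argv[1:]]
plan(*a[:5],*(int(v) for v in a[5:]))
E
python3 plan.py 557.5 44.6 150 192.5 1
```

```text
n 11 at [236.3 523.7 213.2] [-179.9   -0.   155.7] F [0.7 0.2 1. ] w 91.2 t 0.1
[[1.0, -4.45, -2.77, 0.58, -0.0, -0.0, -0.058], [1.0, -4.28, -3.02, 0.58, -0.0, -0.0, -0.058], [1.0, -4.1, -3.27, 0.58, -0.0, -0.0, -0.058], [1.0, -3.9, -3.5, 0.58, -0.0, -0.0, -0.058], [1.0, -3.69, -3.72, 0.58, -0.0, -0.0, -0.058], [1.0, -3.47, -3.93, 0.58, -0.0, -0.0, -0.058], [1.0, -3.23, -4.13, 0.58, -0.0, -0.0, -0.058], [1.0, -2.99, -4.31, 0.58, -0.0, -0.0, -0.058], [1.0, -2.73, -4.48, 0.58, -0.0, -0.0, -0.058], [1.0, -2.46, -4.63, 0.58, -0.0, -0.0, -0.058], [1.0, -2.19, -4.76, 0.58, -0.0, -0.0, -0.058]]
```

Emit:
move_arm:
  increments:
    - [[1,-4.45,-2.77,0.58,0,0,-0.058],[1,-4.28,-3.02,0.58,0,0,-0.058],[1,-4.1,-3.27,0.58,0,0,-0.058],[1,-3.9,-3.5,0.58,0,0,-0.058],[1,-3.69,-3.72,0.58,0,0,-0.058],[1,-3.47,-3.93,0.58,0,0,-0.058],[1,-3.23,-4.13,0.58,0,0,-0.058],[1,-2.99,-4.31,0.58,0,0,-0.058],[1,-2.73,-4.48,0.58,0,0,-0.058],[1,-2.46,-4.63,0.58,0,0,-0.058],[1,-2.19,-4.76,0.58,0,0,-0.058],[1,0,0,0,0,0,0]]
  force: 30

```text
time_s: 1.6
ee_pos: [570.1, 32.9, 143.2]
ee_rot: [-179.9, -0.3, -166.3]
force: [0.2, -0.2, -0.8]
gripper_width: 91.0
```

```bash
python3 plan.py 557.5 44.6 64 192.5 1
```

```text
n 2 at [570.1  32.9 143.2] [-179.9   -0.3 -166.3] F [ 0.2 -0.2 -0.8] w 91.0 t 1.6
[[1.0, 0.46, 0.72, 3.96, -0.001, -0.003, 0.01], [1.0, 0.47, 0.71, 3.96, -0.001, -0.003, 0.01]]
```

Emit:
move_arm:
  increments:
    - [[1,0.93,1.43,0,0,-0.006,0.02],[1,0,0,0,0,0,0],[1,0,0,2.8,0,0,0],[1,0,0,2.8,0,0,0],[1,0,0,2.2,0,0,0],[1,0,0,0,0,0,0]]

```text
time_s: 2.35
ee_pos: [556.8, 47.9, 63.7]
ee_rot: [-180.0, 0.1, -167.3]
force: [0.4, -0.4, 0.4]
gripper_width: 91.1
```

```bash
python3 plan.py 557.5 44.6 64 192.5 1
```

```text
n 1 at [556.8  47.9  63.7] [-1.800e+02  1.000e-01 -1.673e+02] F [ 0.4 -0.4  0.4] w 91.1 t 2.35
[[1.0, 0.0, -0.34, -0.03, -0.0, 0.001, 0.004]]
```

Emit:
move_arm:
  increments:
    - [[1,0,-0.3,0,0,0,0],[0,0,0,0,0,0,0],[0,0,0,0,0,0,0],[0,0,0,0,0,0,0],[0,0,0,0,0,0,0],[0,0,0,0,0,0,0],[0,0,0,0,0,0,0],[0,0,0,0,0,0,0],[0,0,0,0,0,0,0]]
  force: 40

```text
time_s: 3.48
ee_pos: [559.8, 45.1, 67.3]
ee_rot: [-179.9, 0.4, -167.2]
force: [0.1, -2.5, 0.6]
gripper_width: 14.0
```

Emit:
move_arm:
  increments:
    - [[0,0,0,0,0,0,0],[0,0,0,0,0,0,0],[0,0,0,-1,0,0,0],[0,0,0,-1.5,0,0,0],[0,0,0,-1.5,0,0,0],[0,0,0,-2,0,0,0],[0,0,0,-2,0,0,0],[0,0,0,0,0,0,0]]

```text
time_s: 4.47
ee_pos: [558.7, 45.5, 152.9]
ee_rot: [-179.9, 0.5, -167.2]
force: [-0.3, 0.6, -3.6]
gripper_width: 11.7
```

```bash
python3 plan.py 523.5 339 140 172 0 9
```

```text
n 9 at [558.7  45.5 152.9] [-179.9    0.5 -167.2] F [-0.3  0.6 -3.6] w 11.7 t 4.475
[[0.0, -0.34, 3.27, 0.14, 0.0, 0.001, 0.04], [0.0, -0.21, 3.28, 0.14, 0.0, 0.001, 0.04], [0.0, -0.08, 3.28, 0.14, 0.0, 0.001, 0.04], [0.0, 0.06, 3.28, 0.14, 0.0, 0.001, 0.04], [0.0, 0.19, 3.28, 0.14, 0.0, 0.001, 0.04], [0.0, 0.32, 3.27, 0.14, 0.0, 0.001, 0.04], [0.0, 0.45, 3.25, 0.14, 0.0, 0.001, 0.04], [0.0, 0.58, 3.23, 0.14, 0.0, 0.001, 0.04], [0.0, 0.71, 3.21, 0.14, 0.0, 0.001, 0.04]]
```

Emit:
move_arm:
  increments:
    - [[0,-0.34,3.27,0,0,0.001,0.04],[0,-0.21,3.28,0.1,0,0.001,0.04],[0,-0.08,3.28,0.1,0,0.001,0.04],[0,0.06,3.28,0.1,0,0.001,0.04],[0,0.19,3.28,0.1,0,0.001,0.04],[0,0.32,3.27,0.1,0,0.001,0.04],[0,0.45,3.25,0.1,0,0.001,0.04],[0,0.58,3.23,0.1,0,0.001,0.04],[0,0.71,3.21,0.1,0,0.001,0.04],[0,0,0,0,0,0,0]]

```text
time_s: 5.72
ee_pos: [519.3, 346.8, 138.2]
ee_rot: [-179.7, -0.6, 171.4]
force: [0.7, -0.6, -3.6]
gripper_width: 11.9
```

```bash
python3 plan.py 523.5 339 120 172 0
python3 - <<'E'
from h import *
f=grab('side');save(f,'s2.png',(120,90,400,300),2.8)
g=grab('top')
E
```

```text
n 1 at [519.3 346.8 138.2] [-179.7   -0.6  171.4] F [ 0.7 -0.6 -3.6] w 11.9 t 5.725
[[0.0, -0.55, -0.7, 1.81, -0.006, -0.011, -0.01]]
```

View pics/s2.png

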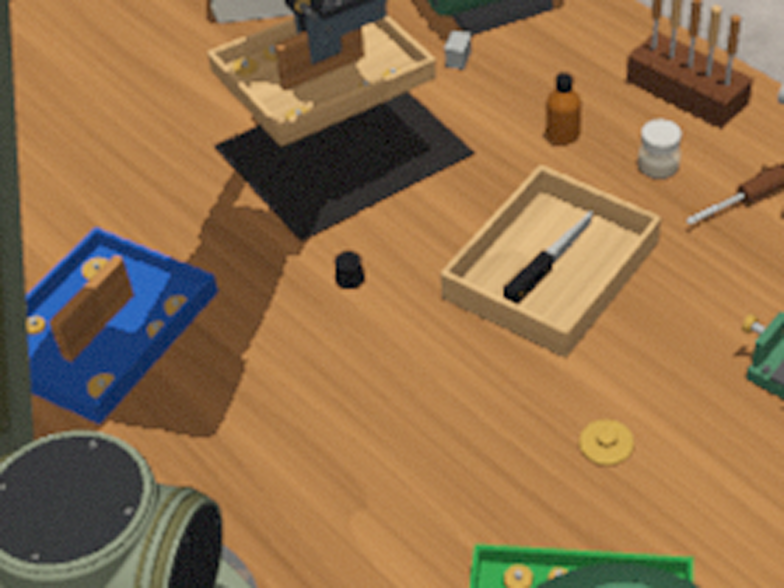

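The tray is held level over the mat at (340,150). The lower tray is now open, with the feeler's handle at (528,276) and its blade pointing away to (592,213). I'll lower the tray.

Emit:
move_arm:
  increments:
    - [[0,-0.5,-0.7,1.8,-0.006,-0.011,-0.01],[0,0,0,2.5,0,0,0],[0,0,0,2.5,0,0,0],[0,0,0,1.5,0,0,0],[0,0,0,0,0,0,0]]

```text
time_s: 6.45
ee_pos: [524.2, 331.0, 53.5]
ee_rot: [-179.8, 0.0, 171.7]
force: [0.2, -0.0, -2.9]
gripper_width: 11.7
```

```bash
python3 plan.py 523.5 339 40 172 0
```

```text
n 1 at [524.2 331.   53.5] [-179.8    0.   171.7] F [ 0.2 -0.  -2.9] w 11.7 t 6.45
[[0.0, 0.18, 0.78, 1.35, -0.003, 0.001, -0.005]]
```

Emit:
move_arm:
  increments:
    - [[0,0.15,0.7,1,-0.003,0,0],[0,0,0,0.3,0,0,0],[0,0,0,0.2,0,0,0]]

```text
time_s: 6.82
ee_pos: [525.2, 339.4, 39.8]
ee_rot: [179.8, 0.2, 171.7]
force: [0.2, 0.2, -4.5]
gripper_width: 11.9
```

Emit:
move_arm:
  increments:
    - [[0,0,0,0.3,0,0,0],[0,0,0,0.2,0,0,0]]

```text
time_s: 7.08
ee_pos: [525.3, 339.8, 38.2]
ee_rot: [179.8, 0.3, 171.7]
force: [-4.2, -1.8, 9.5]
gripper_width: 11.9
```

Emit:
move_arm:
  increments:
    - [[0.5,0,0,0,0,0,0],[0.5,0,0,0,0,0,0],[0.5,0,0,0,0,0,0],[0.5,0,0,-1,0,0,0],[0.5,0,0,-3,0,0,0],[0.5,0,0,-4,0,0,0],[0.5,0,0,-4,0,0,0],[0.5,0,0,0,0,0,0]]

```text
time_s: 8.07
ee_pos: [526.1, 340.3, 165.8]
ee_rot: [179.6, 0.6, 171.7]
force: [-1.0, -1.1, -0.5]
gripper_width: 45.6
```

Run:
```python
from h import *
g=grab('top');save(g,'t2.png',(130,130,350,245),3.6)
X=cloud(g)
# inside lower tray
R=np.array([[np.cos(.215),np.sin(.215)],[-np.sin(.215),np.cos(.215)]])
d=(X[...,:2]-[557.4,44.6])@R.T
inn=(abs(d[...,0])<84)&(abs(d[...,1])<64)&np.isfinite(X[...,2])
h=inn&(g['color'].max(2)<70)
print('handle px',h.sum(),X[h].mean(0),cv2.minAreaRect(X[h][:,:2].astype(np.float32)))
hi=inn&(X[...,2]>12);print('hi',hi.sum(),cv2.minAreaRect(X[hi][:,:2].astype(np.float32)),np.percentile(X[inn][:,2],[5,50,95]), X[h][:,2].max())
p=X[hi][:,:2];m=p.mean(0);u,s,v=np.linalg.svd(p-m);t=(p-m)@v[0];print(m,np.degrees(np.arctan2(v[0,1],v[0,0])),t.min(),t.max())
a=(X[...,2]>24)&(X[...,2]<60)&(abs(X[...,0]-557)<140)&(abs(X[...,1]-45)<110)
print('lower tray',cv2.minAreaRect(X[a][:,:2].astype(np.float32)))
```

```text
handle px 117 [517.33892661  41.23584435  28.24620372] ((519.3931274414062, 41.71080017089844), (69.42115783691406, 13.018468856811523), 9.161064147949219)
hi 206 ((554.9055786132812, 62.00208282470703), (147.71884155273438, 40.124488830566406), 13.594776153564453) [ 2.46878381  5.63483039 26.25810306] 35.296268035228536
[537.68759001  45.86703418] -170.78808062707176 -94.75549896627966 53.43401084012092
lower tray ((557.5885009765625, 44.60504913330078), (191.52223205566406, 149.96578979492188), 12.591137886047363)
```

View pics/t2.png

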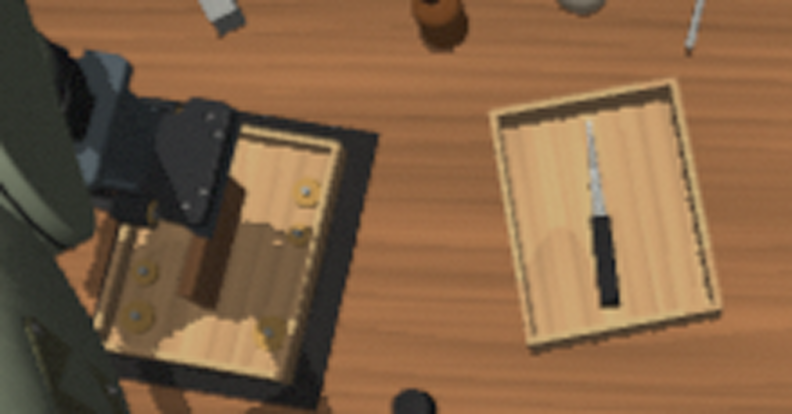

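The tray sits flat on the mat. The feeler handle, at (606,262), maps to about (518.5, 41.6) with yaw 9.1°.

```bash
python3 plan.py 518.5 41.6 90 189.1 0.5 8
```

```text
n 8 at [525.  339.7 163.7] [179.7   0.4 171.7] F [-0.1  0.5  0.1] w 45.8 t 8.125
[[0.5, -0.45, -3.7, 0.91, 0.0, 0.001, -0.038], [0.5, -0.31, -3.72, 0.91, 0.0, 0.001, -0.038], [0.5, -0.17, -3.73, 0.91, 0.0, 0.001, -0.038], [0.5, -0.03, -3.73, 0.91, 0.0, 0.001, -0.038], [0.5, 0.11, -3.73, 0.91, 0.0, 0.001, -0.038], [0.5, 0.25, -3.72, 0.91, 0.0, 0.001, -0.038], [0.5, 0.39, -3.71, 0.92, 0.0, 0.001, -0.038], [0.5, 0.53, -3.69, 0.92, 0.0, 0.001, -0.038]]
```

Emit:
move_arm:
  increments:
    - [[0.5,-0.45,-3.7,0,0,0.001,-0.038],[0.5,-0.31,-3.72,0.5,0,0.001,-0.038],[0.5,-0.17,-3.73,0.91,0,0.001,-0.038],[0.5,-0.03,-3.73,0.91,0,0.001,-0.038],[0.5,0.11,-3.73,0.91,0,0.001,-0.038],[0.5,0.25,-3.72,0.91,0,0.001,-0.038],[0.5,0.39,-3.71,0.92,0,0.001,-0.038],[0.5,0.53,-3.69,0.92,0,0.001,-0.038],[0.5,0,0,0,0,0,0]]

```text
time_s: 9.25
ee_pos: [511.4, 31.3, 90.4]
ee_rot: [179.8, -1.2, -170.2]
force: [-0.9, -0.7, -0.3]
gripper_width: 45.6
```

```bash
python3 plan.py 518.5 41.6 60 189.1 0.5 1
```

```text
n 1 at [511.4  31.3  90.4] [ 179.8   -1.2 -170.2] F [-0.9 -0.7 -0.3] w 45.6 t 9.25
[[0.5, -0.94, 0.88, 3.03, 0.003, -0.021, 0.013]]
```

Emit:
move_arm:
  increments:
    - [[0.5,-0.9,0.88,2,0.003,-0.021,0.013],[0.5,0,0,1.5,0,0,0],[0.5,0,0,0,0,0,0]]

```text
time_s: 9.62
ee_pos: [517.2, 43.1, 52.9]
ee_rot: [179.9, -0.2, -171.0]
force: [-0.1, -0.2, 0.5]
gripper_width: 45.7
```

```bash
python3 plan.py 518.5 41.6 11 189.1 0.5 2
```

```text
n 2 at [517.2  43.1  52.9] [ 179.9   -0.2 -171. ] F [-0.1 -0.2  0.5] w 45.7 t 9.625
[[0.5, -0.06, -0.08, 2.09, 0.001, -0.001, -0.001], [0.5, -0.05, -0.08, 2.09, 0.001, -0.001, -0.001]]
```

Emit:
move_arm:
  increments:
    - [[0.5,-0.06,-0.08,1.9,0.001,-0.001,0],[0.5,-0.05,-0.08,1.6,0.001,-0.001,0],[0.5,0,0,0.3,0,0,0],[0.5,0,0,0,0,0,0]]

```text
time_s: 10.12
ee_pos: [519.8, 43.9, 15.7]
ee_rot: [-180.0, 0.1, -170.9]
force: [0.9, 1.3, 0.6]
gripper_width: 45.7
```

Emit:
move_arm:
  increments:
    - [[0.5,0.1,-0.22,0.4,0,0,0],[0,0,0,0.2,0,0,0],[0,0,0,0,0,0,0],[0,0,0,0,0,0,0],[0,0,0,0,0,0,0],[0,0,0,0,0,0,0]]
  force: 40

```text
time_s: 10.88
ee_pos: [520.1, 41.6, 11.0]
ee_rot: [-180.0, 0.3, -171.0]
force: [0.3, -0.7, -0.2]
gripper_width: 15.6
```

Gripped at 15.6 mm, against a 16 mm handle. I'll lift and then measure the fixture with a clear view.

Emit:
move_arm:
  increments:
    - [[0,0,0,0,0,0,0],[0,0,0,0,0,0,0],[0,0,0,-1,0,0,0],[0,0,0,-2,0,0,0],[0,0,0,-3,0,0,0],[0,0,0,-3,0,0,0],[0,0,0,0,0,0,0]]

```text
time_s: 11.75
ee_pos: [519.4, 41.6, 105.2]
ee_rot: [-180.0, 0.2, -171.0]
force: [-0.3, 0.4, -1.6]
gripper_width: 15.7
```

```bash
python3 - <<'E'
from h import *
g=load('top')
X=cloud(g);q=X[150:190,365:440]
for (n,f) in(('top',g),('side',grab('side'))):
    X=cloud(f)
    # plates: grey pixels with z>50 near fixture
    c=f['color'].astype(int);grey=(c.max(2)-c.min(2)<18)&(c.max(2)>110)
    m=grey&(X[...,2]>52)&(X[...,2]<72)&(abs(X[...,0]-620)<60)&(abs(X[...,1]+250)<40)
    p=X[m];r=cv2.minAreaRect(p[:,:2].astype(np.float32));print(n,m.sum(),p.mean(0).round(1),r,p[:,2].max())
f=load('side');save(f,'s3.png',(200,120,470,300),2.9)
E
python3 plan.py 450 -200 100 188 0
```

```text
top 152 [ 616.1 -253.    62.1] ((615.1627197265625, -253.2572479248047), (56.4227294921875, 30.34112548828125), 8.688883781433105) 66.49230187793796
side 163 [ 616.5 -257.8   62.6] ((617.340576171875, -256.94940185546875), (55.28066635131836, 30.80509376525879), 7.196188449859619) 67.95597353494975
n 5 at [518.2  41.5 103.8] [-1.80e+02  1.00e-01 -1.71e+02] F [-1.  -1.5 -1.4] w 15.4 t 11.8
[[0.0, 2.11, -4.56, 0.08, -0.0, 0.0, 0.004], [0.0, 2.09, -4.56, 0.08, -0.0, 0.0, 0.004], [0.0, 2.07, -4.57, 0.08, -0.0, 0.0, 0.004], [0.0, 2.06, -4.58, 0.08, -0.0, 0.0, 0.004], [0.0, 2.04, -4.59, 0.08, -0.0, 0.0, 0.004]]
```

View pics/s3.png

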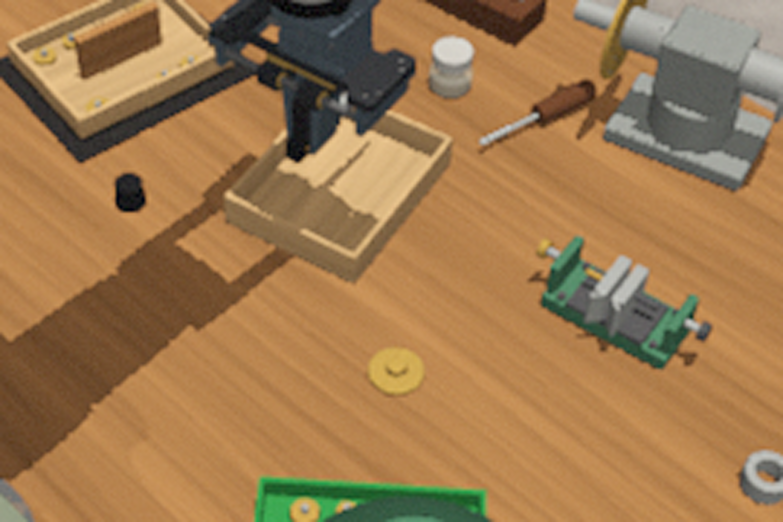

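The feeler is held and the lower tray is empty. The fixture is clear, with its lips at (600,310). Now I'll find the gap centreline in the top image at z=62.

Run:
```python
from h import *
g=grab('top');print(monitor.state()['time_s'])
save(g,'t3.png',(300,140,440,215),5.7)
K=g['camera_matrix'];R=cv2.Rodrigues(g['rvec'])[0];t=np.array(g['tvec']).reshape(3)
def unproj(u,v,z):
    d=R.T@np.array([(u-K[0,2])/K[0,0],(v-K[1,2])/K[1,1],1]);o=-R.T@t;return o+d*(z-o[2])/d[2]
for v in range(157,182):
    print(v,g['color'][v,394:420].mean(1).astype(int),unproj(405,v,62).round(1)[:2],unproj(406,v,62).round(1)[:2])
```

```text
11.85
157 [113 113 114 114 116 114 113 117 117 116 112 117 123 124 126 124 117 113
 112 111 111 112 112 112 111 112] [ 647.  -253.4] [ 647.1 -256.2]
158 [112 111 112 112 112 121 126 130 132 120 100 126 143 145 150 139 119  98
  97  92  89  92  89  88  88  87] [ 644.1 -253.3] [ 644.1 -256.1]
159 [107 105 105 105 110 141 153 154 153 120  79 124 150 153 152 133 101  89
  91  87  86  80  76  75  84  68] [ 641.1 -253.2] [ 641.2 -256. ]
160 [ 93  88  86  85  78 132 153 152 154 119  71  90 138 152 154 138 102  82
  80  80  81  60  61  73  78  59] [ 638.2 -253.2] [ 638.3 -255.9]
161 [ 88  85  86  69  54 127 152 154 153 123  76  90 140 153 154 154 111  75
  73  73  76  64  57  74  65  46] [ 635.3 -253.1] [ 635.3 -255.9]
162 [ 81  80  71  58  50 106 146 154 155 126  79  83 139 155 155 154 113  75
  75  73  72  84  89  90  73  52] [ 632.3 -253. ] [ 632.4 -255.8]
163 [ 73  67  55  53  53  90 139 155 154 143  94  53 132 154 155 156 123  83
  73  74  75  84  89  88  89  67] [ 629.4 -252.9] [ 629.5 -255.7]
164 [ 74  57  50  55  53  87 140 155 155 155 104  50 127 153 155 156 129  89
  72  73  72  80
[... 1702 characters left out ...]
06  79  75  76  74  79  67  66] [ 591.8 -252. ] [ 591.9 -254.7]
177 [ 75  73  71  56  50  54  55  62  96 139 116  70  56  58  56  57  71 129
 133  93  69  71  72  76  84  87] [ 589.  -251.9] [ 589.  -254.6]
178 [ 74  74  74  61  50  52  59  71 125 133  87  52  58  59  56  58  59  71
  77  60  50  54  50  56  60  51] [ 586.1 -251.8] [ 586.2 -254.6]
179 [73 71 70 71 57 52 56 58 69 77 55 50 57 56 59 58 56 52 40 38 40 39 43 45
 57 60] [ 583.2 -251.7] [ 583.3 -254.5]
180 [60 54 49 54 46 45 47 52 45 38 42 44 51 54 60 61 63 62 61 63 63 65 65 68
 89 99] [ 580.4 -251.7] [ 580.5 -254.4]
181 [37 38 40 38 41 47 58 54 48 46 49 60 65 69 68 77 93 98 97 97 98 99 97 98
 97 96] [ 577.5 -251.6] [ 577.6 -254.3]
```

View pics/t3.png

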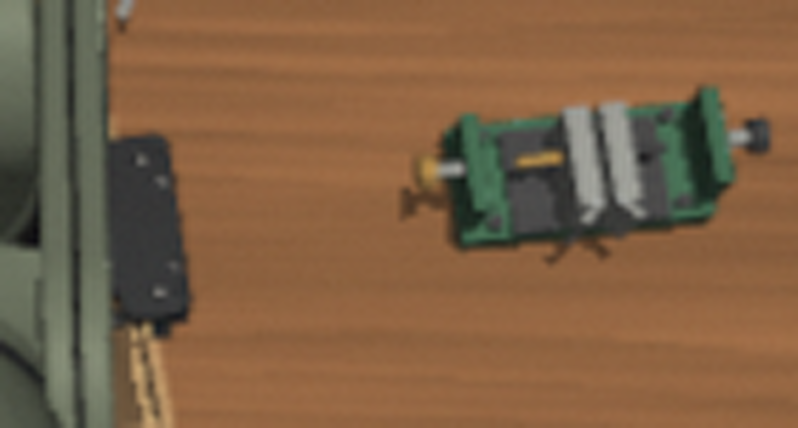

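The bright plate edges put the gap centre at pixel (404.4,160) and (406.3,172). That gives the mouth at about (594.6, −257.4) with yaw about 7.7°. The TCP sits about 114 mm behind the tip and 5 mm below the feeler's axis.

```bash
python3 plan.py 450 -276.5 80 187.7 0 8
```

```text
n 8 at [517.3  41.5 102.7] [-1.80e+02 -1.00e-01 -1.71e+02] F [-0.4  0.1 -1.6] w 15.5 t 11.85
[[0.0, 1.46, -3.79, 0.29, -0.0, -0.0, 0.003], [0.0, 1.44, -3.8, 0.29, -0.0, -0.0, 0.003], [0.0, 1.43, -3.8, 0.29, -0.0, -0.0, 0.003], [0.0, 1.42, -3.81, 0.28, -0.0, -0.0, 0.003], [0.0, 1.41, -3.81, 0.28, -0.0, -0.0, 0.003], [0.0, 1.4, -3.81, 0.28, -0.0, -0.0, 0.003], [0.0, 1.39, -3.82, 0.28, -0.0, -0.0, 0.003], [0.0, 1.38, -3.82, 0.28, -0.0, -0.0, 0.003]]
```

Emit:
move_arm:
  increments:
    - [[0,1.46,-3.8,0,0,0,0.003],[0,1.44,-3.8,0.2,0,0,0.003],[0,1.43,-3.8,0.3,0,0,0.003],[0,1.42,-3.8,0.3,0,0,0.003],[0,1.41,-3.8,0.3,0,0,0.003],[0,1.4,-3.8,0.3,0,0,0.003],[0,1.4,-3.8,0.3,0,0,0.003],[0,1.4,-3.6,0.3,0,0,0.003],[0,0,0,0,0,0,0],[0,0,0,0,0,0,0]]

```text
time_s: 13.1
ee_pos: [438.4, -279.2, 67.3]
ee_rot: [179.2, -1.5, -172.2]
force: [0.2, 0.6, -1.3]
gripper_width: 15.9
```

```bash
python3 plan.py 450 -276.5 38 187.7 0 2
```

```text
n 2 at [ 438.4 -279.2   67.3] [ 179.2   -1.5 -172.2] F [ 0.2  0.6 -1.3] w 15.9 t 13.1
[[0.0, -0.63, 0.03, 1.45, 0.007, -0.013, 0.0], [0.0, -0.61, 0.04, 1.46, 0.007, -0.013, 0.0]]
```

Emit:
move_arm:
  increments:
    - [[0,-0.5,0.03,1.4,0.007,-0.013,0],[0,-0.4,0.03,1.3,0.007,-0.013,0],[0,0,0,0,0,0,0]]

```text
time_s: 13.48
ee_pos: [446.7, -273.2, 38.3]
ee_rot: [179.8, -0.1, -172.0]
force: [-0.6, -0.4, -1.5]
gripper_width: 16.1
```

```bash
python3 plan.py 456.9 -276.1 38 187.7 0 1;  python3 - <<'E'
from h import *
g=grab('top');s=grab('side')
a=cv2.resize(g['color'][150:210,350:440,::-1],None,fx=5,fy=5,interpolation=cv2.INTER_CUBIC)
# side crop around projected tip
p=cv2.projectPoints(np.array([[565.,-262,43],[450,-277,43]]),np.array(s['rvec']),np.array(s['tvec']),np.array(s['camera_matrix']),None)[0].reshape(-1,2);print(p)
x,y=p[0].astype(int);b=cv2.resize(s['color'][max(0,y-40):y+40,x-80:x+60,::-1],None,fx=5,fy=5,interpolation=cv2.INTER_CUBIC)
b=cv2.resize(b,(450,int(b.shape[0]*450/b.shape[1])))
cv2.imwrite('pics/m1.png',np.vstack([a,b]));print(a.shape,b.shape,x-80,y-40)
E
```

```text
n 1 at [ 446.7 -273.2   38.3] [ 1.798e+02 -1.000e-01 -1.720e+02] F [-0.6 -0.4 -1.5] w 16.1 t 13.475
[[0.0, -0.97, -0.42, 0.03, 0.003, -0.001, 0.004]]
[[401.51540963 234.0136337 ]
 [377.83804701 263.53228596]]
(300, 450, 3) (257, 450, 3) 321 194
```

View pics/m1.png

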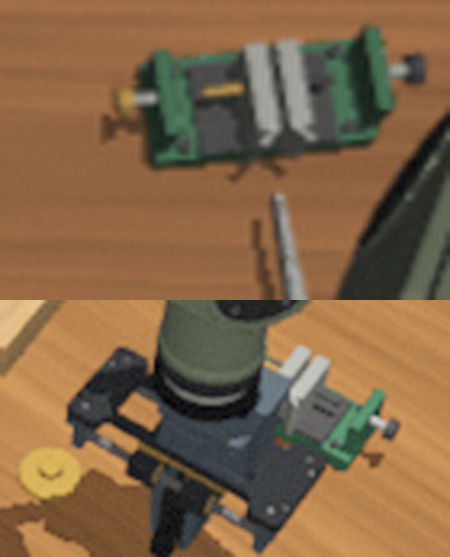

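The blade is visible in the top view, with its tip at crop (278,197), lined up with the lips. The side view is blocked by the gripper. I'll compare tip and gap numerically.

Run:
```python
from h import *
g=load('top')
K=g['camera_matrix'];R=cv2.Rodrigues(g['rvec'])[0];t=np.array(g['tvec']).reshape(3)
def unproj(u,v,z):
    d=R.T@np.array([(u-K[0,2])/K[0,0],(v-K[1,2])/K[1,1],1]);o=-R.T@t;return (o+d*(z-o[2])/d[2]).round(1)
for v in range(186,210,2):
    r=g['color'][v,398:420].astype(int); w=np.clip(r[:,2]-r[:,0]+60,0,None)*(r.min(1)>85)
    c=(np.arange(398,420)*w).sum()/max(w.sum(),1); print(v,round(c,2),unproj(c,v,51) if w.sum() else '')
X=cloud(g);print([X[v,406:411,2].round(0) for v in(192,200,208)])
```

```text
186 0.0 
188 405.0 [ 560.8 -253.7   51. ]
190 405.36 [ 555.1 -254.6   51. ]
192 405.71 [ 549.4 -255.4   51. ]
194 406.37 [ 543.8 -257.    51. ]
196 406.66 [ 538.2 -257.7   51. ]
198 406.81 [ 532.5 -257.9   51. ]
200 407.55 [ 527.  -259.8   51. ]
202 407.74 [ 521.4 -260.2   51. ]
204 408.04 [ 515.8 -260.8   51. ]
206 408.24 [ 510.2 -261.2   51. ]
208 408.38 [ 504.6 -261.4   51. ]
[array([46.,  1.,  0., -1.,  1.]), array([50., 50., 48.,  2.,  0.]), array([35., 47., 50., 49., 54.])]
```

Emit:
move_arm:
  increments:
    - [[0,-0.3,-0.4,0,0.003,0,0.002],[0,-0.3,-0.33,0,0,0,0.002],[0,0,0,0,0,0,0],[0,0,0,0,0,0,0]]

```text
time_s: 14.08
ee_pos: [456.1, -281.4, 40.9]
ee_rot: [-179.8, 0.2, -172.3]
force: [-0.3, -0.1, -0.6]
gripper_width: 15.8
```

Run:
```python
from h import *
g=grab('top');s=monitor.state();print(s['ee_pos'],s['ee_rot'],s['force'])
K=g['camera_matrix'];R=cv2.Rodrigues(g['rvec'])[0];t=np.array(g['tvec']).reshape(3)
def unproj(u,v,z):
    d=R.T@np.array([(u-K[0,2])/K[0,0],(v-K[1,2])/K[1,1],1]);o=-R.T@t;return (o+d*(z-o[2])/d[2])
P=[]
for v in range(182,206):
    r=g['color'][v,400:420].astype(int); w=np.clip(r[:,2]-r[:,0]+60,0,None)*(r.min(1)>85)
    if w.sum(): P.append(unproj((np.arange(400,420)*w).sum()/w.sum(),v,51))
P=np.array(P);k=np.polyfit(P[:,0],P[:,1],1);print(P[0],P[-1],'yaw',np.degrees(np.arctan(k[0])),'lat err at mouth',np.polyval(k,594.6)-(-253.7-26.15*.135))
```

```text
[ 456.14894861 -281.42294713   40.88690338] [-1.79756981e+02  1.74596243e-01 -1.72276274e+02] [ 0.74185853  0.02718448 -0.58711156]
[ 569.6398238  -263.69123171   51.        ] [ 513.30778372 -272.18461165   51.        ] yaw 8.048573868864038 lat err at mouth -2.9789699889942085
```

Emit:
move_arm:
  increments:
    - [[0,-0.2,0.22,0.25,0,0,0],[0,-0.5,0,0,0,0,0],[0,-0.5,0,0,0,0,0],[0,-0.5,0,0,0,0,0]]

```text
time_s: 14.62
ee_pos: [473.4, -276.6, 38.2]
ee_rot: [-179.8, 0.2, -172.3]
force: [-0.0, -0.4, -1.3]
gripper_width: 15.5
```

Emit:
move_arm:
  increments:
    - [[0,-0.5,0,0,0,0,0],[0,-0.5,0,0,0,0,0],[0,-0.5,0,0,0,0,0]]

```text
time_s: 15.0
ee_pos: [489.5, -274.3, 38.1]
ee_rot: [-179.8, 0.1, -172.3]
force: [-0.7, -0.5, -1.0]
gripper_width: 16.0
```

Emit:
move_arm:
  increments:
    - [[0,-0.4,0,0,0,0,0],[0,-0.4,0,0,0,0,0],[0,-0.2,0,0,0,0,0]]

```text
time_s: 15.38
ee_pos: [500.1, -272.7, 38.0]
ee_rot: [-179.8, 0.1, -172.3]
force: [-0.5, -0.2, -1.2]
gripper_width: 15.5
```

Emit:
move_arm:
  increments:
    - [[0,-0.2,0,0,0,0,0],[0,-0.2,0,0,0,0,0],[0,-0.2,0,0,0,0,0]]

```text
time_s: 15.75
ee_pos: [506.2, -271.7, 38.0]
ee_rot: [-179.8, 0.1, -172.3]
force: [-0.5, -0.2, -0.7]
gripper_width: 16.0
```

Run:
```python
from h import *
g=grab('top')
a=cv2.resize(g['color'][150:210,360:440,::-1],None,fx=8,fy=8,interpolation=cv2.INTER_CUBIC)
cv2.imwrite('pics/m2.png',a);print(monitor.state()['force'])
```

```text
[ 0.00268874  0.73315229 -1.52219768]
```

View pics/m2.png

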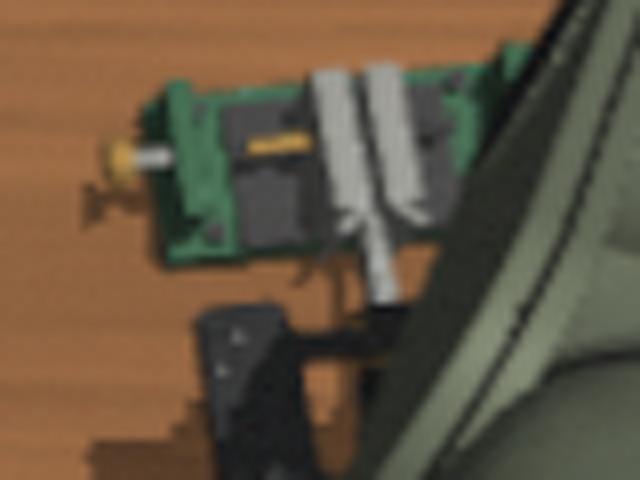

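The blade is in the mouth at (375,220), in line with the gap. I'll keep going in small steps and watch the force.

Emit:
move_arm:
  increments:
    - [[0,-0.2,0,0,0,0,0],[0,-0.2,0,0,0,0,0]]

```text
time_s: 16.05
ee_pos: [510.5, -271.2, 38.1]
ee_rot: [-179.8, 0.1, -172.3]
force: [0.3, 0.5, -0.8]
gripper_width: 15.8
```

Emit:
move_arm:
  increments:
    - [[0,-0.2,0,0,0,0,0],[0,-0.2,0,0,0,0,0]]

```text
time_s: 16.3
ee_pos: [514.6, -270.5, 38.0]
ee_rot: [-179.8, 0.1, -172.3]
force: [-0.1, -0.6, -0.3]
gripper_width: 15.9
```

Emit:
move_arm:
  increments:
    - [[0,-0.2,0,0,0,0,0]]

```text
time_s: 16.42
ee_pos: [515.9, -270.3, 37.9]
ee_rot: [-179.8, -0.0, -172.3]
force: [-3.3, -0.4, -0.5]
gripper_width: 15.5
```

Emit:
move_arm:
  increments:
    - [[0,-0.2,0,0,0,0,0]]

```text
time_s: 16.55
ee_pos: [517.0, -269.9, 37.6]
ee_rot: [-179.9, -0.1, -172.2]
force: [-3.3, -1.6, -0.8]
gripper_width: 16.2
```

Emit:
move_arm:
  increments:
    - [[0,-0.2,0,0,0,0,0]]

```text
time_s: 16.68
ee_pos: [518.2, -269.5, 37.4]
ee_rot: [-179.9, -0.2, -172.2]
force: [-4.5, -1.3, -0.1]
gripper_width: 15.9
```

Emit:
move_arm:
  increments:
    - [[0,-0.2,0,-0.04,0,0,0],[0,-0.2,0,-0.04,0,0,0]]

```text
time_s: 16.92
ee_pos: [520.0, -268.7, 37.6]
ee_rot: [180.0, -0.5, -172.2]
force: [-6.2, -1.8, -0.3]
gripper_width: 15.6
```

Emit:
move_arm:
  increments:
    - [[0,-0.2,0,-0.04,0,0,0]]

```text
time_s: 17.05
ee_pos: [520.8, -268.2, 37.6]
ee_rot: [179.9, -0.7, -172.2]
force: [-6.7, -0.1, 1.0]
gripper_width: 15.5
```

Emit:
move_arm:
  increments:
    - [[0,-0.2,-0.05,0,0,0.01,0]]

```text
time_s: 17.18
ee_pos: [521.8, -268.4, 37.6]
ee_rot: [179.9, -1.4, -172.2]
force: [-5.0, -0.2, 1.3]
gripper_width: 15.7
```

Emit:
move_arm:
  increments:
    - [[0,-0.1,0,0,0,0,0],[0,-0.1,0,0,0,0,0],[0,-0.1,0,0,0,0,0],[0,-0.1,0,0,0,0,0]]

```text
time_s: 17.68
ee_pos: [522.1, -268.1, 38.0]
ee_rot: [179.8, -1.8, -172.1]
force: [-5.6, -0.8, 2.5]
gripper_width: 15.7
```

Run:
```python
from h import *
F=[]
for i in range(6):
    g=grab('top' if i<5 else 'side');s=monitor.state();F.append(s['force']);print(s['time_s'],s['ee_pos'].round(1),s['ee_rot'].round(1),s['force'].round(1),s['gripper_width'].round(1))
g=load('top')
cv2.imwrite('pics/f1.png',np.vstack([cv2.resize(g['color'][140:210,340:450,::-1],None,fx=5,fy=5,interpolation=cv2.INTER_CUBIC),cv2.resize(g['color'][120:240,130:350,::-1],(550,240))]))
```

```text
Traceback (most recent call last):
AttributeError: 'float' object has no attribute 'round'
```

Emit:
move_arm:
  increments:
    - [[0,-0.2,0,0,0,-0.015,0],[0,-0.2,0,0,0,-0.015,0]]

```text
time_s: 17.98
ee_pos: [522.6, -267.0, 36.6]
ee_rot: [179.6, -0.6, -172.1]
force: [-6.6, -1.5, -1.7]
gripper_width: 15.7
```

Emit:
move_arm:
  increments:
    - [[0,-0.2,0,0,0,-0.005,0],[0,-0.2,0,0,0,0,0]]

```text
time_s: 18.23
ee_pos: [523.0, -266.3, 35.9]
ee_rot: [179.5, -0.7, -172.1]
force: [-7.6, -1.6, 2.8]
gripper_width: 15.8
```

```bash
cat > fin.py <<'E'
from h import *
for i in range(6):
    g=grab('top' if i<5 else 'side');s=monitor.state();print(s['time_s'],s['ee_pos'].round(1),s['ee_rot'].round(1),s['force'].round(1),round(s['gripper_width'],1))
g=load('top')
cv2.imwrite('pics/f1.png',np.vstack([cv2.resize(g['color'][140:210,340:450,::-1],(550,350),interpolation=cv2.INTER_CUBIC),cv2.resize(g['color'][120:240,130:350,::-1],(550,240))]))
E
python3 fin.py
```

```text
18.275 [ 523.2 -266.4   36. ] [ 179.5   -0.7 -172.1] [-8.  -1.7  1.7] 15.6
18.325 [ 523.2 -266.4   36. ] [ 179.5   -0.6 -172. ] [-7.6 -1.4  1.3] 16.0
18.375 [ 523.2 -266.4   36. ] [ 179.5   -0.6 -172. ] [-6.4 -2.1  1.9] 15.8
18.425 [ 523.2 -266.4   35.9] [ 179.5   -0.6 -172.1] [-6.8 -2.3  1.4] 15.6
18.475 [ 523.2 -266.4   36. ] [ 179.5   -0.6 -172.1] [-7.4 -1.3  1.4] 15.6
18.525 [ 523.2 -266.4   36. ] [ 179.5   -0.6 -172. ] [-6.8 -0.8  0.7] 16.0
```

View pics/f1.png

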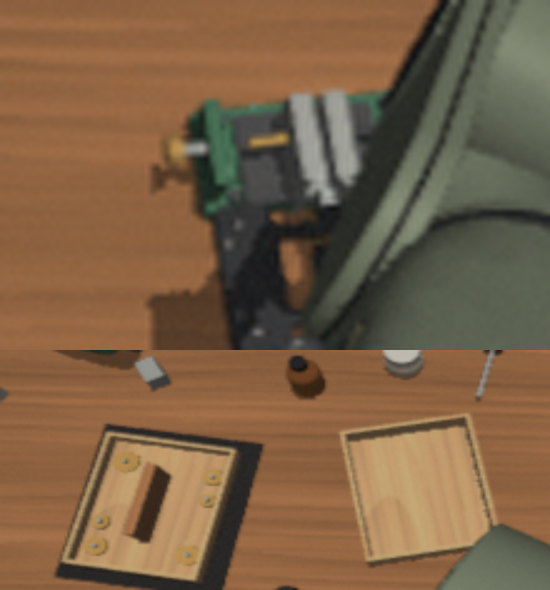

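Run:
```python
from h import *
X=cloud(load('top'))
m=(abs(X[...,0]-524)<130)&(abs(X[...,1]-339)<120)
r=X[m&(X[...,2]>28)&(X[...,2]<44)];print('tray rim',cv2.minAreaRect(r[:,:2].astype(np.float32)))
A=np.c_[r[:,:2]-r[:,:2].mean(0),np.ones(len(r))];print('plane',np.linalg.lstsq(A,r[:,2],rcond=None)[0])
b=X[m&(X[...,2]>60)];print('board',b.mean(0) if len(b) else None)
```

```text
tray rim ((522.4143676757812, 342.02703857421875), (152.74819946289062, 190.29295349121094), 81.73863983154297)
plane [-1.81043733e-03  1.29068237e-03  3.47922244e+01]
board [520.48917681 340.51574077  68.41213129]
```

The tray is flat, within about 4 mm of the mat's centre. The push is holding at about 7 N, so I'm handing in.

```bash
python3 -c "
from workcell import job,monitor
s=monitor.state();print(s['force'],s['ee_pos'])
print(job.job_done())"
```

```text
[-6.76065721 -0.7547151   0.66713174] [ 523.23217496 -266.36954901   35.96664278]
the job is handed in; nothing more can be done
None
```

I set the upper tray on the mat and slid the feeler into the gap until it dragged snugly. I handed the job in at about 18.5 s with the gripper still holding the feeler; no verdict was reported.

**Tray:** the last camera check showed its centre within about 4 mm of the mat's and the rim level to about 0.002 rad. The gripper had released it and was well clear.

**Feeler:**
- **Push and grip:** the push was steady at about 7 N over the last 0.3 s, and the grip held at about 16 mm on the handle.
- **Depth and line:** by calculation the tip is about 41 mm into the gap, with yaw in line within about 1°.
- **Force on the sprung plate:** I estimated about 7 N from how far the blade went past first contact. It was not measured.

**Checks that disagreed or could not be made:**
- **Camera offset:** sideways position from the camera and from the arm differed by about 3 mm, so I steered by the camera.
- **Sideways drift:** during the push the arm drifted about 3 mm towards +y, which the floating plates should take up.
- **Height and pitch:** the arm ended about 2 mm low, inside the allowed band. Mid-push I made one pitch correction with the wrong sign, reaching 1.8°, then brought it back to 0.6°.
- **Blade height:** the gripper blocked the side view, so the height in the gap comes from the arm's position and was not seen directly.

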